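Close a sprung slide press and hold it shut

TASK

Close the slide press on the lab bench: pick up its loose upper half by the grip, lower it over the two dowels of the lower half the right way round (tongue over tongue, large hole on large dowel), and push it down against the spring until the two halves meet flush. Finish while still holding it pressed shut, gripper on it; do not let go, and leave the bottle, the slide box and the dish where they are.

Things in the scene. Friction and masses are not known exactly. Their poses are not given: they have to be found in the camera images.
- plate_grip (a point): Centre of the upper half's black grip rib: 50 mm long (along the plate), 28 mm wide, 36 mm tall, gripped across the 28 mm; 30 mm above the underside of the loose aluminium plate (140 x 70 x 12 mm) it stands on mid-plate. 0.25 to 0.45 kg in all, starts flat on the bench, right way up, left or right of the lower half. x axis: along the plate to the large hole and tongue; z up.
- hole_large (a point): Centre of the upper plate's large through-hole (18 mm) at its underside, 54 mm from the plate's middle, at the end with a tongue (16 mm long, 36 mm wide, added to the 140 mm). Axes as plate_grip.
- hole_small (a point): Centre of the small through-hole (12 mm) at the plate's underside, 54 mm from the middle the other way.
- dowel_large (a point): Foot of the large steel dowel (16 mm diameter, 22 mm tall, top 8 mm tapered) on the lower half's top face, 28 mm above the bench. Lower half, fixed: aluminium block 140 x 70 mm plus a 16 x 36 mm tongue at this end, on a dark steel foot plate 190 x 100 x 8 mm. The dowel is 54 mm from the block's middle. x axis: along the block to the tongue; z up.
- dowel_small (a point): Foot of the small steel dowel (10 mm diameter, 22 mm tall, top 8 mm tapered) on the block's top face, 54 mm from the block's middle the other way.
- cradle (a joint): Sprung slide cradle (80 x 34 mm, black, glass slide on top) in the block's middle; free, it stands 5 mm above the block's top face. Value: m pushed down, 0 free, 0.005 when the upper half lies flush on the block. The spring pushes back with 6 N at first, 14 N at flush, more than the upper half weighs, so the halves part again if not pressed.
- reagent_mid (a point): Bystander: amber glass reagent bottle, 56 mm across, 110 mm tall; this point is on its axis 55 mm above the bench.
- slide_box_mid (a point): Bystander: closed flat slide box, 172 x 92 x 33 mm; this point is its centre.
- dish_mid (a point): Bystander: pale translucent, lidded Petri dish, 92 mm across, 15 mm high; this point is its centre.
Things that resemble listed ones, but are neither listed nor needed, are in the scene too. What is shaped like the part that bears plate_grip but blue is not meant.

How it is judged:
On the way, in this order (a step that is already met when the one before it is completed fails the run):
1. the upper half is lifted clear of the bench (height (world z) of plate_grip above 0.07 m), for 0.1 s.
2. the upper half is threaded on both dowels, the right way round (horizontal distance between hole_large and dowel_large below 0.003 m and horizontal distance between hole_small and dowel_small below 0.003 m and z of hole_large in the frame of dowel_large below 0.01 m and z of hole_small in the frame of dowel_small below 0.01 m), for 0.1 s.
At the end, for the whole second after the job is handed in: Both holes are centred on their own dowels within 3 mm, the gap between the halves at both dowels is under 2 mm, the cradle is pushed down more than 3 mm, and the fingers are still on the upper half with more than 3 N (horizontal distance between hole_large and dowel_large below 0.003 m and horizontal distance between hole_small and dowel_small below 0.003 m and z of hole_large in the frame of dowel_large below 0.002 m and z of hole_small in the frame of dowel_small below 0.002 m and value of joint cradle above 0.003 m and contact force between the fingers and plate above 3 N); the arm keeps its last pose, push and grip.
It fails at once if the bottle, the slide box or the dish is moved more than 20 mm (distance of any of reagent_mid, slide_box_mid, dish_mid from where it was at the start of the episode above 0.02 m).
It also fails if it takes over 38 s, if anything falls off the work surface, if the arm or the gripper's body presses on something with over 40 N, if the wrist force passes 120 N, or if a joint passes its speed limit or range.

ROBOT

A 6-joint arm with a two-finger parallel gripper is mounted at the origin on the work surface. World frame = base frame: x ahead of the robot, y to its left, z up, the work surface at z = 0. Lengths are in m, angles in rad, forces in N, time in s.
With the tool pointing down it reaches from about 0.4 to 0.825 m from the base axis. Payload 7 kg.
Tool frame: the origin (TCP) lies at the very end of the fingers, on their centre line; the grasp point (between the pads) lies 19 mm behind it (tcp_to_grasp is the distance from the TCP to the grasp point, in m); y points along the fingers, x is the direction in which the jaws open and shut, and the axes are right-handed (so a half turn about y gives the same grasp; the last joint's range is limited). The gripper opens to 85 mm and grips with 20 to 120 N. Pads are 22 mm wide; open, the fingers measure 114 mm over their backs; the gripper's body (76 mm by 85 mm) begins 54 mm behind the grasp point. The pads swing forward as they close: fully open they stand 13 mm farther back than shut.
Start: joints at [1.54, 0.359, 0.012, 0, -1.224, -0.288], TCP at [0.212, 0.641, 0.231] pointing down, gripper open.
Joint ranges: [-3.07, 3.07], [-1.43, 2.12], [-1.02, 1.25], [-3.03, 1.67], [-3.05, -0], [-3.03, 3.03]. Speed limits (rad/s): [2.39, 2.39, 3.01, 3.14, 3.14, 3.14].

INTERFACE

Orientations are given as a unit quaternion [x, y, z, w].
In Python, from bench import observe, read_camera, sign_off, search_frame, pinpoint, tcp_to_grasp gives the robot as it stands.
- The arm moves only by the shell command python3 -m creep 'ROWS' [FORCE]. ROWS is JSON, a list of rows, each an object of numbers: "tx", "ty", "tz": the shift along the tool's x, y, z in cm; "ax", "ay", "az": the turn, a rotation vector about the tool's x, y, z in degrees; "jaw": the closure, from -1 (fully open) to 1 (shut), so that 0 is half open. A call has 1 to 20 rows; each row shifts and turns the commanded pose from where the row before left it, along the tool's axes as they then stand; what a row does not reach is not made up. A row lasts 1/8 s, in which the tool goes at most 62.5 mm and 10.7 degrees, less where a joint would pass 70% of its speed; a pose out of reach is approached as far as the arm can. A call is refused whole if a number of a shift passes 6.25 or a number of a turn 10.7, either way. A call with a gripper value outside its range is refused whole. The fingers move at their own pace and stop on an object; FORCE is the grip in N (left out, the last holds). Time passes only in rows, so rows that do not move let the fingers close. It gives the time, the measured TCP pose, the force and the opening at its end, in the units of the state.
- observe(): the state, without advancing time (a new reading comes with each control period).
- read_camera(name): name is "scene" or "top"; returns a dict with "image" (400x640x3 uint8, red, green, blue), "fx", "fy", "cx", "cy" (pixels), "camera_from_world" (4x4, takes a point from world to camera coordinates). Camera axes: x right, y up, looking along -z (the intrinsics and any distortion apply to the point x, -y, -z); pixel columns grow to the right and rows downward; lengths in m; the calibration is good to about 2 mm. A picture is of the moment at which its call begins. There is no depth.
- sign_off(): hands the job in, once; it reports no verdict.
Trained networks look in a picture, given as the dict that the camera call returned (one of the last four; its "shot" number tells which), for a name from the list of things; names that differ only in an ending like _2 or _b are one class to them, and where a whole thing is asked for, a point or a joint stands for the part that bears it (a point fixed in the world has none). Each returns a list of dicts, best first, with "score" (0 to 1); they miss things now and then, are a little off and sometimes report something else, mostly with a low value. They report only what shows in the picture. A call takes as long as a camera call. They do not tell look-alikes from the thing itself.
- search_frame(target, picture): "at" ([row, column] in pixels, amid what is visible of it).
- pinpoint(target, picture): "at" ([row, column] in pixels: a listed point, or the origin of a listed thing).
The state is a dict: "clock": time; "q": joint angles; "joint_velocities": joint speeds; "joint_efforts": joint torques, N m; "tool_pos": TCP position; "eef_rot": TCP orientation; "force": force on the tool from outside, world axes, zero at the start; "torque": the same for the moment, N m; "grip_width": finger opening in m.
Only numpy, scipy, OpenCV 4.12 (cv2) and the standard library are available. Lean on these libraries where they do the work, as an engineer would, in place of code of your own. Each camera call takes 0.05 s, during which the arm holds its last target.

## Working session

There is one attempt and no reset: what is moved stays moved. The work goes in short steps, Python scripts to look and compute and a shell command to move; the robot and the scene stay as the last step left them, time stands still between calls to the robot, and variables do not carry over. Pictures are saved under pics/ and viewed, and the job is handed in when it is done.

```bash
mkdir -p pics; ls; cat > h.py <<'E'
import numpy as np, cv2
from bench import observe, read_camera, sign_off, search_frame, pinpoint, tcp_to_grasp
def ray(p,at):
    r,c=at; M=np.array(p["camera_from_world"]); R=M[:3,:3]; t=M[:3,3]
    d=np.array([(c-p["cx"])/p["fx"],-(r-p["cy"])/p["fy"],-1.]); o=-R.T@t; d=R.T@d
    return o,d/np.linalg.norm(d)
def atz(p,at,z):
    o,d=ray(p,at); return o+d*(z-o[2])/d[2]
def proj(p,X):
    M=np.array(p["camera_from_world"]); q=M[:3,:3]@np.array(X)+M[:3,3]
    return [p["cy"]-p["fy"]*q[1]/-q[2], p["cx"]+p["fx"]*q[0]/-q[2]]
def save(p,n): cv2.imwrite("pics/"+n,p["image"][:,:,::-1])
E
python3 - <<'E'
from h import *
s=observe();print(s); print(tcp_to_grasp)
for n in("scene","top"):
    p=read_camera(n); save(p,n+"0.png"); print(n,[k for k in p],p["fx"],p["fy"],p["cx"],p["cy"],np.round(p["camera_from_world"],3).tolist())
    zs=dict(plate_grip=.03,hole_large=0,hole_small=0,dowel_large=.028,dowel_small=.028,reagent_mid=.055,slide_box_mid=.0165,dish_mid=.0075)
    for k,z in zs.items():
        for d in pinpoint(k,p)[:3]: print(k,np.round(d["at"],1),round(d["score"],2),np.round(atz(p,d["at"],z),4))
E
```

```text
pics
{'clock': 0.0, 'q': array([ 1.54008330e+00,  3.59373595e-01,  1.10523043e-02, -3.28152480e-04,
       -1.22407328e+00, -2.88119417e-01]), 'joint_velocities': array([-0.00068529,  0.00094917,  0.0012622 , -0.00089229,  0.00082032,
        0.00070918]), 'joint_efforts': array([ 1.49001000e-03, -5.83331752e+01,  2.93410778e+01,  6.93633020e+00,
       -5.93360644e-03,  1.64377559e-05]), 'tool_pos': array([0.21145389, 0.64052549, 0.23037337]), 'eef_rot': array([ 0.41468834, -0.57267301,  0.57343489, -0.4138256 ]), 'force': array([-0.22236318,  0.09397603,  0.26951575]), 'torque': array([ 0.02910779, -0.00953882, -0.06029309]), 'grip_width': 0.08530617898307197}
0.0187
scene ['image', 'fx', 'fy', 'cx', 'cy', 'camera_from_world', 'shot'] 436.04212510942637 436.04212510942637 326.2170432914829 198.74653640006917 [[-0.307, 0.952, 0.016, 0.145], [-0.703, -0.238, 0.67, 0.335], [0.642, 0.194, 0.742, -1.666], [0.0, 0.0, 0.0, 1.0]]
plate_grip [206.8 386.7] 0.79 [0.4749 0.1904 0.03  ]
plate_grip [166.6 425.2] 0.75 [0.2641 0.2717 0.03  ]
plate_grip [264.3 388.3] 0.64 [0.6734 0.2389 0.03  ]
hol
[... 910 characters left out ...]
plate_grip [252.1 299.1] 0.74 [0.3626 0.023  0.03  ]
plate_grip [148.4 226.4] 0.71 [0.6644 0.2351 0.03  ]
hole_large [197.  244.1] 0.87 [0.5243 0.1865 0.    ]
hole_large [291.7 229.7] 0.76 [0.2512 0.2232 0.    ]
hole_large [147.8 246.2] 0.64 [0.6737 0.1826 0.    ]
hole_small [232.4 241.7] 0.88 [0.42   0.1918 0.    ]
hole_small [239.1 288.5] 0.86 [0.3995 0.0549 0.    ]
hole_small [274.8 197.4] 0.82 [0.2994 0.3174 0.    ]
dowel_large [170.2 353.9] 0.8 [ 0.5967 -0.1371  0.028 ]
dowel_small [208.4 364.2] 0.93 [ 0.485  -0.1641  0.028 ]
reagent_mid [129.5 296.6] 0.66 [0.7119 0.0281 0.055 ]
slide_box_mid [219.2 164.1] 0.85 [0.4593 0.4141 0.0165]
dish_mid [207.1 446.3] 0.73 [ 0.4888 -0.4069  0.0075]
```

View pics/scene0.png

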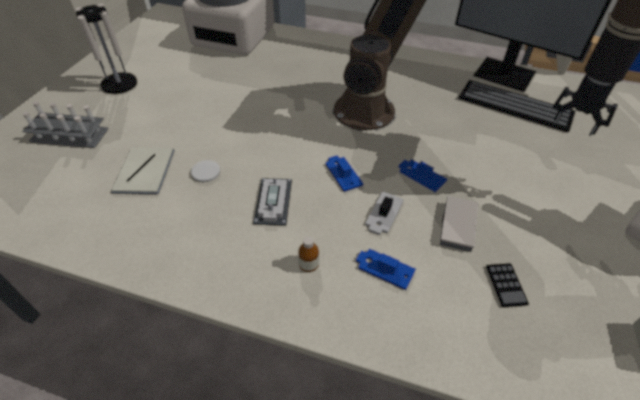

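View pics/top0.png

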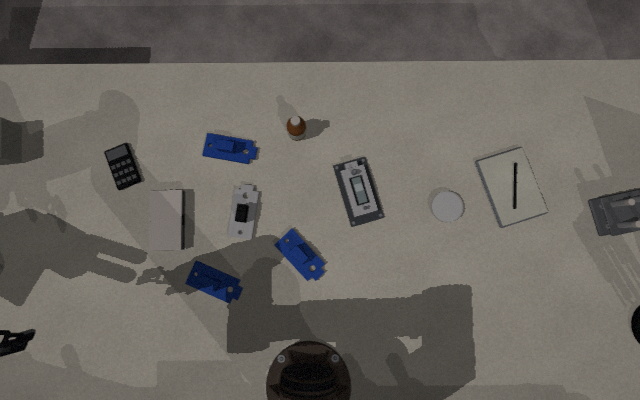

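```bash
python3 - <<'E'
import cv2,numpy as np
a=cv2.imread("pics/top0.png")[110:310,170:400]; b=cv2.imread("pics/scene0.png")[140:310,230:480]
cv2.imwrite("pics/topc.png",cv2.resize(a,None,fx=3,fy=3,interpolation=2)); cv2.imwrite("pics/scenec.png",cv2.resize(b,None,fx=3,fy=3,interpolation=2))
E
```

```text
(no output)
```

View pics/topc.png

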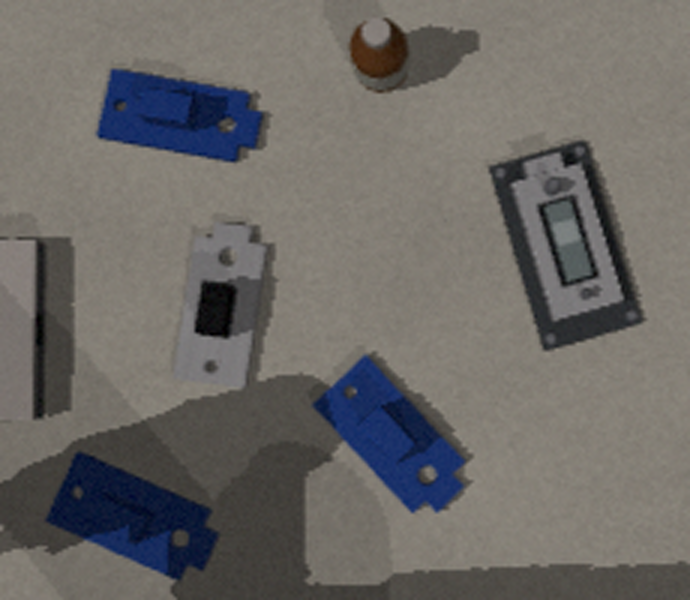

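View pics/scenec.png

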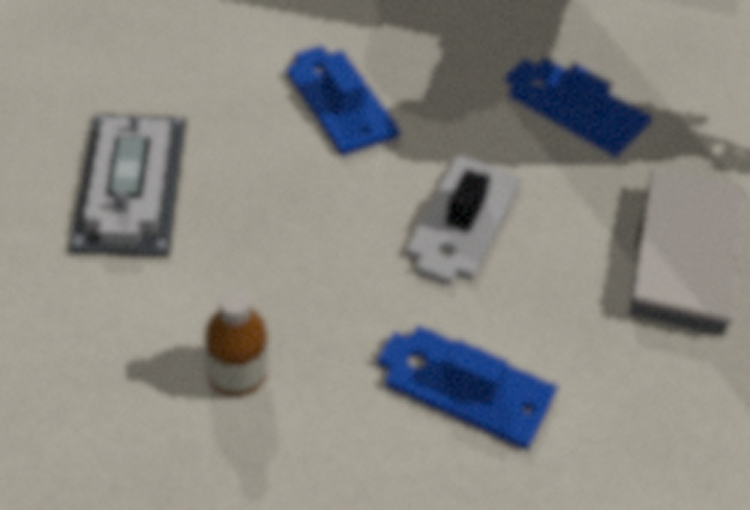

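The three plates at top-camera pixels (148,230), (254,300) and (281,213) are blue look-alikes. The aluminium plate with the black rib at top (212,242) and scene (207,387) is the one meant, and the enlarged crop confirms this. The lower half is at top (191,358). Next I'll rectify the planes to measure both poses precisely.

```bash
cat >> h.py <<'E'
def rect(p,c,yaw,z,L=.22,W=.14,s=4000):
    # metric patch: local x -> image up? columns = local x, rows = -local y ; s px per m
    img=p["image"].astype(np.float32); w,h=int(L*s),int(W*s)
    u,v=np.meshgrid((np.arange(w)+.5)/s-L/2, W/2-(np.arange(h)+.5)/s)
    X=c[0]+np.cos(yaw)*u-np.sin(yaw)*v; Y=c[1]+np.sin(yaw)*u+np.cos(yaw)*v
    M=np.array(p["camera_from_world"]); q=np.stack([X,Y,z+0*X],-1)@M[:3,:3].T+M[:3,3]
    return cv2.remap(img,(p["cx"]+p["fx"]*q[...,0]/-q[...,2]).astype(np.float32),(p["cy"]-p["fy"]*q[...,1]/-q[...,2]).astype(np.float32),cv2.INTER_CUBIC)
E
python3 - <<'E'
from h import *
import pickle
P={}
for n in("scene","top"):
    ps=[read_camera(n) for _ in range(4)]; p=dict(ps[0]); p["image"]=np.mean([q["image"].astype(float) for q in ps],0); P[n]=p
pickle.dump(P,open("P0.pkl","wb"))
rows=[]
for n in P:
    a=rect(P[n],(.472,.190),-.12,.012); b=rect(P[n],(.541,-.150),.26,.028); rows.append(np.hstack([a,b]))
o=np.clip(np.vstack(rows),0,255).astype(np.uint8)[:,:,::-1]
o=cv2.resize(o,(800,int(800*o.shape[0]/o.shape[1]))); cv2.imwrite("pics/rect0.png",o); print(o.shape)
E
```

```text
(509, 800, 3)
```

View pics/rect0.png

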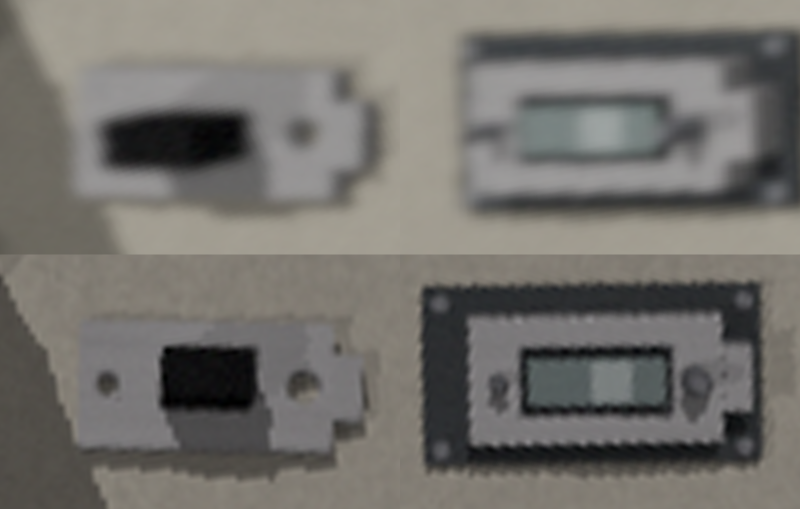

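```bash
cat >> h.py <<'E'
def template(kind,L=.22,W=.14,s=4000):
    w,h=int(L*s),int(W*s); X=lambda x:(x+L/2)*s; Y=lambda y:(W/2-y)*s
    t=np.full((h,w),150 if kind=="plate" else 50,np.float32); m=np.zeros((h,w),np.uint8)
    def r(a,x0,x1,y0,y1,v): cv2.rectangle(a,(round(X(x0)),round(Y(y1))),(round(X(x1))-1,round(Y(y0))-1),v,-1)
    return t,m,r,X,Y
def lines(p,c,yaw,z,kind):
    "gradient edge fit in the rectified patch -> dx,dy,dyaw corrections"
    g=rect(p,c,yaw,z).astype(np.float32); s=4000; H,W=g.shape[:2]
    g=cv2.GaussianBlur(g,(0,0),4)
    def edge(x,y,nx,ny,win=.006):
        t=np.arange(-win,win,.00025); px=((x+nx*t+.11)*s-.5).astype(np.float32); py=((.07-y-ny*t)*s-.5).astype(np.float32)
        v=cv2.remap(g,px[None],py[None],cv2.INTER_LINEAR)[0]
        d=np.linalg.norm(np.gradient(v,axis=0),axis=1); i=int(np.argmax(d))
        if i in(0,len(d)-1): return None
        a=d[i-1]-2*d[i]+d[i+1]; return t[i]+(.5*(d[i-1]-d[i+1])/a if a else 0)*.00025, d[i]
    return edge
def fit(p,c,yaw,z,sides,it=4,win=.006):
    from scipy.optimize import least_squares
    c=np.array(c,float)
    for k in range(it):
        e=lines(p,c,yaw,z,""); A=[];b=[];w=[];lab=[]
        for name,(pts,n) in sides.items():
            for x,y in pts:
                q=edge=e(x,y,*n,win=win)
                if q is None: continue
                A.append([n[0],n[1],-y*n[0]+x*n[1]]); b.append(q[0]); lab.append(name)
        A=np.array(A);b=np.array(b)
        r=least_squares(lambda q:A@q-b,np.zeros(3),loss="soft_l1",f_scale=.0005)
        dx,dy,da=r.x; R=np.array([[np.cos(yaw),-np.sin(yaw)],[np.sin(yaw),np.cos(yaw)]])
        c=c+R@[dx,dy]; yaw+=da; win=max(.0035,win*.8)
    res=A@r.x-b; 
    return c,yaw,{n:[round(1e3*float(np.median(res[[l==n for l in lab]])),2),sum(l==n for l in lab)] for n in set(lab)}
SIDES=dict(left=([(x,.035) for x in np.arange(-.06,.061,.005)],(0,1)),right=([(x,-.035) for x in np.arange(-.06,.061,.005)],(0,-1)),
 back=([(-.07,y) for y in np.arange(-.028,.029,.004)],(-1,0)),
 tip=([(.086,y) for y in np.arange(-.012,.013,.004)],(1,0)),tl=([(.07,y) for y in (.023,.026,.029)],(1,0)),tr=([(.07,y) for y in (-.023,-.026,-.029)],(1,0)))
E
python3 - <<'E'
from h import *
import pickle
P=pickle.load(open("P0.pkl","rb"))
for n in P:
    for nm,c,y,z in(("plate",(.476,.188),-.12,.012),("block",(.539,-.150),.26,.028)):
        for drop in ((),("tip","tl","tr")):
            c2,y2,r=fit(P[n],c,y,z,{k:v for k,v in SIDES.items() if k not in drop}); print(n,nm,np.round(c2,4),round(y2,4),r)
E
```

```text
scene plate [0.4747 0.1857] -0.1364 {'tip': [-0.58, 7], 'back': [-2.21, 7], 'tl': [0.09, 3], 'right': [0.76, 17], 'tr': [-0.93, 3], 'left': [0.93, 15]}
scene plate [0.4722 0.1861] -0.1312 {'right': [0.64, 17], 'back': [0.04, 8], 'left': [0.89, 13]}
scene block [ 0.54   -0.1501] 0.2841 {'tip': [0.64, 7], 'back': [1.54, 12], 'tl': [1.27, 3], 'right': [-1.91, 25], 'tr': [-0.58, 3], 'left': [-1.8, 25]}
scene block [ 0.541  -0.1501] 0.2582 {'right': [-1.52, 25], 'back': [-0.06, 12], 'left': [-1.94, 23]}
top plate [0.4748 0.1876] -0.1332 {'tip': [0.15, 7], 'back': [0.02, 12], 'tl': [-0.24, 3], 'right': [0.16, 20], 'tr': [-0.41, 3], 'left': [0.32, 15]}
top plate [0.4747 0.1876] -0.1336 {'right': [0.22, 18], 'back': [0.09, 13], 'left': [0.3, 15]}
top block [ 0.5387 -0.1493] 0.2744 {'tip': [0.01, 7], 'back': [0.1, 15], 'tl': [0.08, 3], 'right': [-0.67, 25], 'tr': [0.03, 3], 'left': [-0.67, 25]}
top block [ 0.5388 -0.1493] 0.2741 {'right': [-0.69, 25], 'back': [0.02, 15], 'left': [-0.67, 25]}
```

```bash
cat >> h.py <<'E'
from scipy.spatial.transform import Rotation as Rn
def plan(target,xdir_yaw,s=None):
    "shift (cm, tool axes now) and rotvec deg (tool axes) to reach target TCP pose: y down, x at yaw"
    s=s or observe(); R=Rn.from_quat(s["eef_rot"])
    d=R.inv().apply(np.array(target)-s["tool_pos"])*100
    for k in(0,np.pi):
        a=xdir_yaw+k; x=np.array([np.cos(a),np.sin(a),0]); y=np.array([0,0,-1.]); G=Rn.from_matrix(np.c_[x,y,np.cross(x,y)])
        print("shift cm",np.round(d,2),"turn deg",np.round((R.inv()*G).as_rotvec(degrees=True),2))
    print("tool axes\n",np.round(R.as_matrix(),3),"q",np.round(s["q"],3))
E
python3 - <<'E'
from h import *
plan((.4747,.1873,.14),-.133+np.pi/2)
E
```

```text
shift cm [34.84  9.13 39.21] turn deg [  0.   169.36   0.  ]
shift cm [34.84  9.13 39.21] turn deg [  0.   -10.64  -0.  ]
tool axes
 [[-0.313  0.     0.95 ]
 [-0.95   0.    -0.313]
 [-0.    -1.    -0.   ]] q [ 1.54   0.359  0.012  0.    -1.224 -0.288]
```

```bash
python3 -m creep '[{"tx":2,"ty":0.4,"tz":2,"jaw":-1},{"tx":3.2,"ty":0.8,"tz":3.6},{"tx":3.2,"ty":0.8,"tz":3.6},{"tx":3.2,"ty":0.8,"tz":3.6},{"tx":3.2,"ty":0.8,"tz":3.6},{"tx":3.2,"ty":0.9,"tz":3.6},{"tx":3.2,"ty":0.9,"tz":3.6},{"tx":3.2,"ty":0.9,"tz":3.6},{"tx":3.2,"ty":0.9,"tz":3.6},{"tx":3.2,"ty":0.9,"tz":3.6},{"tx":2.4,"ty":0.5,"tz":2.8},{"tx":1.64,"ty":0.4,"tz":2.0},{"ay":-10.6},{},{}]' 50
python3 - <<'E'
from h import *
plan((.4747,.1873,.017),-.133+np.pi/2)
for n in("scene","top"):
    p=read_camera(n); save(p,n+"1.png"); s=observe()
    print(n,proj(p,s["tool_pos"]))
E
```

```text
shift cm [34.84 21.43 39.21] turn deg [  0.   169.36   0.  ]
shift cm [34.84 21.43 39.21] turn deg [  0.   -10.64  -0.  ]
tool axes
 [[-0.313  0.     0.95 ]
 [-0.95   0.    -0.313]
 [-0.    -1.    -0.   ]] q [ 1.54   0.359  0.012  0.    -1.224 -0.288]
scene [np.float64(132.04200655148037), np.float64(571.2040145668367)]
top [np.float64(325.1350001731647), np.float64(18.355638264704396)]schema error: expected keys tx, ty, tz, ax, ay, az, jaw
```

View pics/scene1.png

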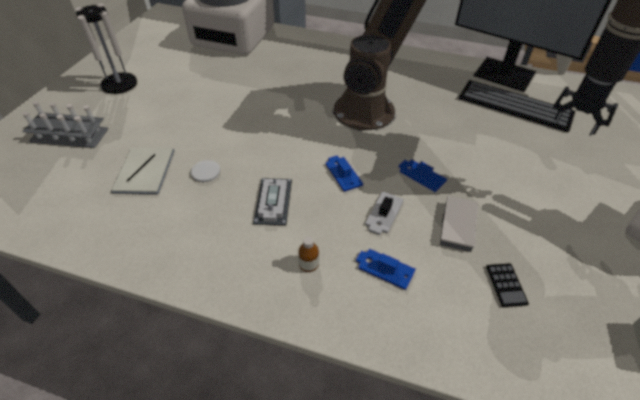

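The call was refused and the picture shows the arm still at its start, because each row needs all seven keys.

```bash
python3 -m creep '[{"tx":2,"ty":0.4,"tz":2,"ax":0,"ay":0,"az":0,"jaw":-1},{"tx":3.2,"ty":0.8,"tz":3.6,"ax":0,"ay":0,"az":0,"jaw":-1},{"tx":3.2,"ty":0.8,"tz":3.6,"ax":0,"ay":0,"az":0,"jaw":-1},{"tx":3.2,"ty":0.8,"tz":3.6,"ax":0,"ay":0,"az":0,"jaw":-1},{"tx":3.2,"ty":0.8,"tz":3.6,"ax":0,"ay":0,"az":0,"jaw":-1},{"tx":3.2,"ty":0.9,"tz":3.6,"ax":0,"ay":0,"az":0,"jaw":-1},{"tx":3.2,"ty":0.9,"tz":3.6,"ax":0,"ay":0,"az":0,"jaw":-1},{"tx":3.2,"ty":0.9,"tz":3.6,"ax":0,"ay":0,"az":0,"jaw":-1},{"tx":3.2,"ty":0.9,"tz":3.6,"ax":0,"ay":0,"az":0,"jaw":-1},{"tx":3.2,"ty":0.9,"tz":3.6,"ax":0,"ay":0,"az":0,"jaw":-1},{"tx":2.4,"ty":0.5,"tz":2.8,"ax":0,"ay":0,"az":0,"jaw":-1},{"tx":1.64,"ty":0.4,"tz":2.0,"ax":0,"ay":0,"az":0,"jaw":-1},{"tx":0,"ty":0,"tz":0,"ax":0,"ay":-10.6,"az":0,"jaw":-1},{"tx":0,"ty":0,"tz":0,"ax":0,"ay":0,"az":0,"jaw":-1}]' 50
python3 - <<'E'
from h import *
s=observe();print(s["clock"],s["tool_pos"],s["force"],s["grip_width"])
plan((.4747,.1873,.017),-.133+np.pi/2)
for n in("scene","top"):
    p=read_camera(n); save(p,n+"2.png")
    print(n,proj(p,s["tool_pos"]))
E
```

```text
clock: 3.15
tool_pos: [0.4748, 0.187, 0.1414]
eef_rot: [0.465, -0.533, 0.533, -0.465]
force: [-1.1, 0.3, 0.7]
grip_width: 0.0857
3.15 [0.47484599 0.18695351 0.14139839] [-1.08692717  0.2627832   0.65794219] 0.08570972079961807
shift cm [-0.03 12.44 -0.02] turn deg [ 1.0000e-02  1.7985e+02 -1.0000e-02]
shift cm [-0.03 12.44 -0.02] turn deg [-0.01 -0.15 -0.01]
tool axes
 [[-0.135  0.     0.991]
 [-0.991  0.    -0.135]
 [-0.    -1.     0.   ]] q [ 0.76   0.169 -0.472  0.    -0.93   0.675]
scene [np.float64(180.36839848816436), np.float64(390.2379245836096)]
top [np.float64(209.2923967311989), np.float64(233.2927976031276)]
```

View pics/scene2.png

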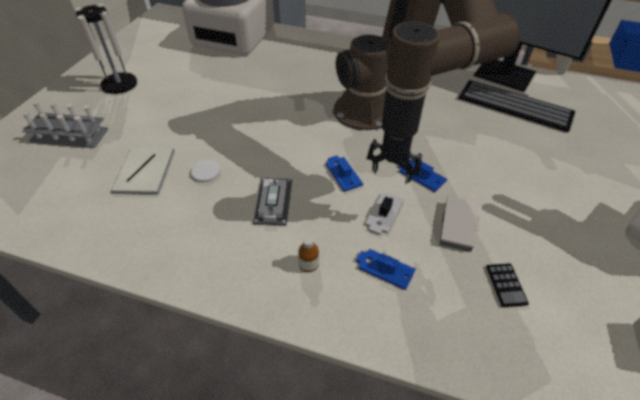

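The gripper stands above the rib (scene about (165,393) against the plate at (212,385)). Descend and close.

```bash
python3 -m creep '[{"tx":0,"ty":2.5,"tz":0,"ax":0,"ay":0,"az":0,"jaw":-1},{"tx":0,"ty":4,"tz":0,"ax":0,"ay":0,"az":0,"jaw":-1},{"tx":0,"ty":3.4,"tz":0,"ax":0,"ay":0,"az":0,"jaw":-1},{"tx":0,"ty":1.5,"tz":0,"ax":0,"ay":0,"az":0,"jaw":-1},{"tx":0,"ty":1.0,"tz":0,"ax":0,"ay":0,"az":0,"jaw":-1},{"tx":0,"ty":0,"tz":0,"ax":0,"ay":0,"az":0,"jaw":-1},{"tx":0,"ty":0,"tz":0,"ax":0,"ay":0,"az":0,"jaw":0},{"tx":0,"ty":0,"tz":0,"ax":0,"ay":0,"az":0,"jaw":0.3},{"tx":0,"ty":0,"tz":0,"ax":0,"ay":0,"az":0,"jaw":1},{"tx":0,"ty":0,"tz":0,"ax":0,"ay":0,"az":0,"jaw":1},{"tx":0,"ty":0,"tz":0,"ax":0,"ay":0,"az":0,"jaw":1},{"tx":0,"ty":0,"tz":0,"ax":0,"ay":0,"az":0,"jaw":1},{"tx":0,"ty":0,"tz":0,"ax":0,"ay":0,"az":0,"jaw":1}]' 80
```

```text
clock: 4.88
tool_pos: [0.475, 0.1876, 0.018]
eef_rot: [0.465, -0.532, 0.532, -0.466]
force: [-1.4, 0.1, 6.4]
grip_width: 0.0267
```

```bash
python3 -m creep '[{"tx":0,"ty":-0.5,"tz":0,"ax":0,"ay":0,"az":0,"jaw":1},{"tx":0,"ty":-2,"tz":0,"ax":0,"ay":0,"az":0,"jaw":1},{"tx":0,"ty":-3,"tz":0,"ax":0,"ay":0,"az":0,"jaw":1},{"tx":0,"ty":-2,"tz":0,"ax":0,"ay":0,"az":0,"jaw":1},{"tx":0,"ty":-0.5,"tz":0,"ax":0,"ay":0,"az":0,"jaw":1},{"tx":0,"ty":0,"tz":0,"ax":0,"ay":0,"az":0,"jaw":1},{"tx":0,"ty":0,"tz":0,"ax":0,"ay":0,"az":0,"jaw":1}]'
python3 - <<'E'
from h import *
# keep the offset of the plate to the tool: plate centre at grasp time (.4747,.1873), TCP then (.4750,.1876)
plan((.539,-.1495,.100),.274+np.pi/2)
p=read_camera("scene"); save(p,"scene3.png"); print(observe()["force"])
E
```

```text
clock: 5.75
tool_pos: [0.474, 0.1868, 0.0963]
eef_rot: [-0.466, 0.532, -0.532, 0.465]
force: [-0.6, -0.8, -4.1]
grip_width: 0.0266
shift cm [32.46 -0.35 10.93] turn deg [-7.0000e-02  1.5662e+02  1.2000e-01]
shift cm [32.46 -0.35 10.93] turn deg [  0.09 -23.38   0.05]
tool axes
 [[-0.134 -0.001  0.991]
 [-0.991 -0.001 -0.134]
 [ 0.001 -1.    -0.001]] q [ 0.761  0.224 -0.526 -0.    -0.823  0.676]
[ 0.37326523 -0.25134293 -3.74627803]
```

View pics/scene3.png

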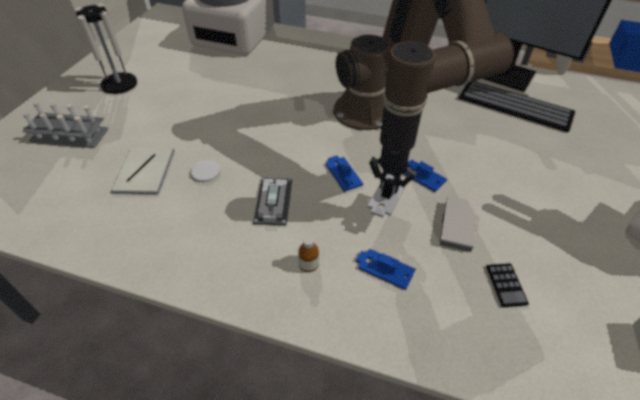

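The plate is lifted and level in the gripper, at scene (200,388). Carry it over the lower half.

```bash
python3 -m creep '[{"tx":1.5,"ty":-0.4,"tz":0.5,"ax":0,"ay":0,"az":0,"jaw":1},{"tx":3.5,"ty":0,"tz":1.2,"ax":0,"ay":0,"az":0,"jaw":1},{"tx":4,"ty":0,"tz":1.3,"ax":0,"ay":0,"az":0,"jaw":1},{"tx":4,"ty":0,"tz":1.3,"ax":0,"ay":0,"az":0,"jaw":1},{"tx":4,"ty":0,"tz":1.4,"ax":0,"ay":0,"az":0,"jaw":1},{"tx":4,"ty":0,"tz":1.4,"ax":0,"ay":0,"az":0,"jaw":1},{"tx":4,"ty":0,"tz":1.4,"ax":0,"ay":0,"az":0,"jaw":1},{"tx":3.5,"ty":0,"tz":1.2,"ax":0,"ay":0,"az":0,"jaw":1},{"tx":2.5,"ty":0,"tz":0.8,"ax":0,"ay":0,"az":0,"jaw":1},{"tx":1.4,"ty":0,"tz":0.4,"ax":0,"ay":0,"az":0,"jaw":1},{"tx":0,"ty":0,"tz":0,"ax":0,"ay":-5,"az":0,"jaw":1},{"tx":0,"ty":0,"tz":0,"ax":0,"ay":-7.4,"az":0,"jaw":1},{"tx":0,"ty":0,"tz":0,"ax":0,"ay":-7,"az":0,"jaw":1},{"tx":0,"ty":0,"tz":0,"ax":0,"ay":-4,"az":0,"jaw":1},{"tx":0,"ty":0,"tz":0,"ax":0,"ay":0,"az":0,"jaw":1},{"tx":0,"ty":0,"tz":0,"ax":0,"ay":0,"az":0,"jaw":1}]'
cat > look.py <<'E'
import sys; from h import *; import pickle
tag=sys.argv[1]; N=3
plan((.539,-.1495,.100),.274+np.pi/2)
s=observe(); o=[]; P={}
for n in("scene","top"):
    ps=[read_camera(n) for _ in range(N)]; p=dict(ps[0]); p["image"]=np.mean([q["image"].astype(float) for q in ps],0); P[n]=p
    save(dict(image=np.round(p["image"]).astype(np.uint8)),n+tag+".png")
    for z,yw,c in((s["tool_pos"][2]-.018+.012,.274,(.539,-.1495)),(.028,.274,(.539,-.1495))): o.append(rect(p,c,yw,z))
    print(n,proj(p,s["tool_pos"]))
    for d in ("hole_large","hole_small","dowel_large","dowel_small"):
        for k in pinpoint(d,ps[-1])[:2]: print(n,d,np.round(k["at"],1),round(k["score"],2))
pickle.dump(P,open("P"+tag+".pkl","wb"))
o=np.vstack([np.hstack(o[:2]),np.hstack(o[2:])]); o=np.clip(o,0,255).astype(np.uint8)[:,:,::-1]
cv2.imwrite("pics/rect"+tag+".png",cv2.resize(o,(800,509)))
E
python3 look.py 4
```

```text
clock: 7.8
tool_pos: [0.5393, -0.1484, 0.1012]
eef_rot: [0.563, -0.427, 0.427, -0.563]
force: [0.1, 0.0, -3.3]
grip_width: 0.027
shift cm [ 0.1   0.12 -0.06] turn deg [1.0000e-02 1.7995e+02 2.0000e-02]
shift cm [ 0.1   0.12 -0.06] turn deg [ 0.01 -0.05 -0.01]
tool axes
 [[ 0.27  -0.     0.963]
 [-0.963  0.     0.27 ]
 [-0.    -1.    -0.   ]] q [ 0.082  0.291 -0.415 -0.    -0.866  1.762]
scene [np.float64(178.55977630181104), np.float64(271.32482816336704)]
scene hole_large [198.1 268. ] 0.86
scene hole_large [169.5 407.6] 0.66
scene hole_small [170.2 277.7] 0.92
scene hole_small [279.5 404.9] 0.74
scene dowel_large [210.1 267.3] 0.74
scene dowel_large [199.5 268.4] 0.5
scene dowel_small [183.6 273.2] 0.85
scene dowel_small [222.4 461.6] 0.48
top [np.float64(185.78044376882445), np.float64(361.6087633100219)]
top hole_large [290.  229.1] 0.8
top hole_large [269.9 313. ] 0.58
top hole_small [143.7 210.3] 0.85
top hole_small [203.8 367.7] 0.82
top dowel_small [207.8 362.2] 0.9
```

View pics/rect4.png

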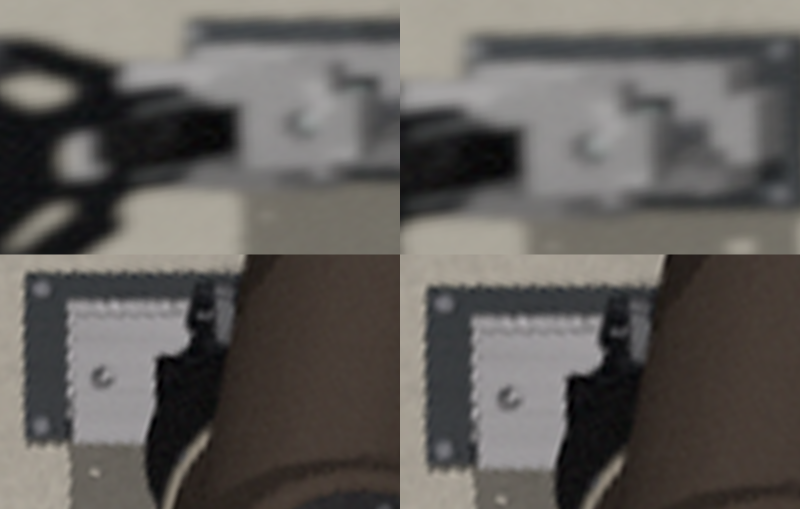

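View pics/scene4.png

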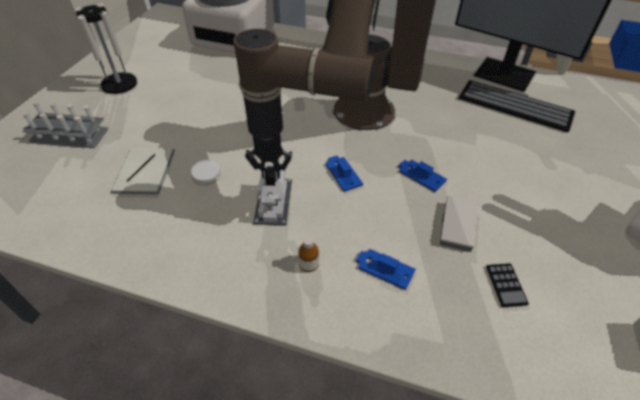

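The plate is over the block with its tongue towards the block's tongue; the small hole is at top (204,368). Lower to just above the dowels and measure again.

```bash
python3 -m creep '[{"tx":0.1,"ty":1.0,"tz":-0.05,"ax":0,"ay":0,"az":0,"jaw":1},{"tx":0,"ty":1.3,"tz":0,"ax":0,"ay":0,"az":0,"jaw":1},{"tx":0,"ty":0.5,"tz":0,"ax":0,"ay":0,"az":0,"jaw":1},{"tx":0,"ty":0,"tz":0,"ax":0,"ay":0,"az":0,"jaw":1},{"tx":0,"ty":0,"tz":0,"ax":0,"ay":0,"az":0,"jaw":1}]'
python3 look.py 5
python3 - <<'E'
from h import *; import pickle
P=pickle.load(open("P5.pkl","rb")); s=observe(); z=s["tool_pos"][2]-.018+.012
p=P["top"]; print("top cam at",-np.array(p["camera_from_world"])[:3,:3].T@np.array(p["camera_from_world"])[:3,3])
S=dict(left=([(x,.035) for x in np.arange(-.065,-.019,.003)],(0,1)),right=([(x,-.035) for x in np.arange(-.065,-.03,.003)],(0,-1)),back=SIDES["back"])
for w in(.003,.005):
  for dz in(-.001,0,.001): print(w,dz,fit(p,(.539,-.149),.274,z+dz,S,win=w))
a=p["image"][150:240,300:420]; cv2.imwrite("pics/t5c.png",cv2.resize(a.astype(np.float32),None,fx=6,fy=6,interpolation=2)[:,:,::-1])
a=P["scene"]["image"][150:230,220:320]; cv2.imwrite("pics/s5c.png",cv2.resize(a.astype(np.float32),None,fx=7,fy=7,interpolation=2)[:,:,::-1])
E
```

```text
clock: 9.12
tool_pos: [0.5395, -0.1495, 0.0734]
eef_rot: [-0.564, 0.427, -0.427, 0.564]
force: [-0.2, 0.3, -3.2]
grip_width: 0.027
shift cm [-0.01 -2.66 -0.05] turn deg [ 2.0000e-02 -1.7996e+02  2.0000e-02]
shift cm [-0.01 -2.66 -0.05] turn deg [-0.01  0.04  0.01]
tool axes
 [[ 0.271  0.     0.962]
 [-0.962 -0.     0.271]
 [ 0.    -1.     0.   ]] q [ 0.079  0.325 -0.443  0.    -0.802  1.766]
scene [np.float64(185.10985161648688), np.float64(271.6678269045257)]
scene hole_large [162.  337.3] 0.95
scene hole_large [205.8 272. ] 0.81
scene hole_small [177.5 276.5] 0.87
scene hole_small [186.  353.6] 0.81
scene dowel_large [210.3 267.7] 0.8
scene dowel_small [180.6 274.3] 0.63
top [np.float64(187.2593606331662), np.float64(360.68900176955754)]
top hole_large [289.7 232.7] 0.92
top hole_large [149.9 246.6] 0.74
top hole_small [273.9 197. ] 0.85
top hole_small [146.2 210.1] 0.65
top dowel_small [208.2 365.4] 0.98
top cam at [ 0.38831317 -0.01599697  1.07289181]
0.003 -0.001 (array([ 0.5379645 , -0.14991527]), np.float64(0.2817954205073169), {'right': [0.57, 12], 'back': [0.04, 15], 'left': [0.63, 14]})
0.003 0 (array([ 0.53788638, -0.14977316]), np.float64(0.2815449269308849), {'right': [0.6, 12], 'back': [0.05, 15], 'left': [0.66, 14]})
0.003 0.001 (array([ 0.53780694, -0.14962948]), np.float64(0.2813261920031934), {'right': [0.63, 12], 'back': [0.06, 15], 'left': [0.69, 14]})
0.005 -0.001 (array([ 0.53791637, -0.14974755]), np.float64(0.28289390829296246), {'right': [0.42, 12], 'back': [0.0, 15], 'left': [1.03, 12]})
0.005 0 (array([ 0.53774616, -0.14929065]), np.float64(0.28628314974957175), {'right': [0.32, 12], 'back': [-0.02, 15], 'left': [1.02, 10]})
0.005 0.001 (array([ 0.53761594, -0.1489686 ]), np.float64(0.28689159272850806), {'right': [0.22, 12], 'back': [-0.01, 15], 'left': [1.21, 8]})[ WARN:0@2.998] global loadsave.cpp:1063 imwrite_ Unsupported depth image for selected encoder is fallbacked to CV_8U.
```

View pics/t5c.png

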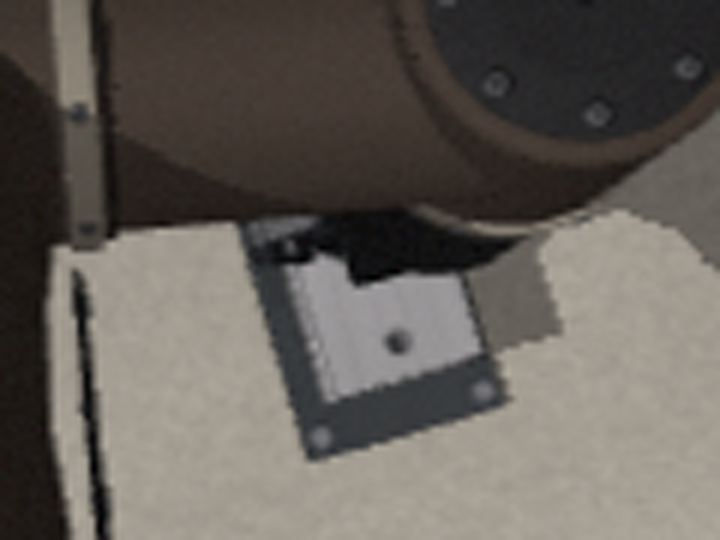

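View pics/s5c.png

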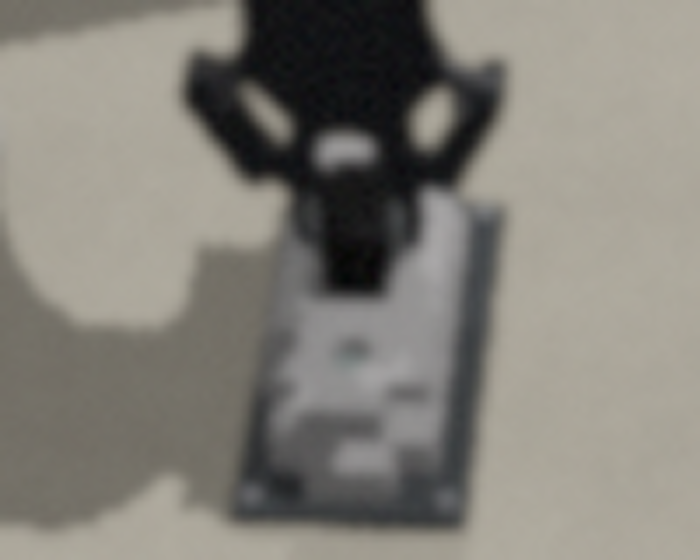

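View pics/rect5.png

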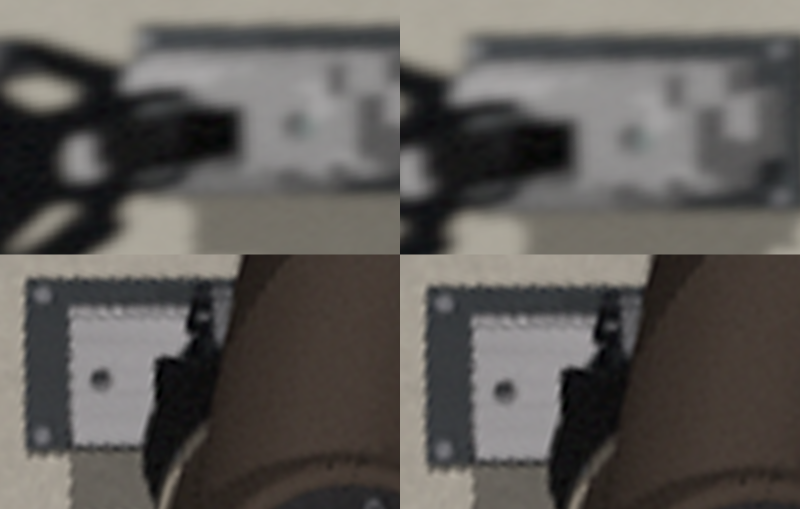

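```bash
cat >> h.py <<'E'
def hole(p,c,yaw,z,hx,rad=.009,hy=0):
    g=cv2.GaussianBlur(rect(p,c,yaw,z).mean(2),(0,0),3); s=4000
    cx,cy=hx,hy
    for _ in range(10):
        yy,xx=np.mgrid[:g.shape[0],:g.shape[1]]; X=(xx+.5)/s-.11; Y=.07-(yy+.5)/s
        m=(X-cx)**2+(Y-cy)**2<rad**2; ring=((X-cx)**2+(Y-cy)**2<(rad+.003)**2)&~m
        w=np.clip(np.median(g[ring])-12-g,0,None)*m; cx,cy=(w*X).sum()/w.sum(),(w*Y).sum()/w.sum()
    R=np.array([[np.cos(yaw),-np.sin(yaw)],[np.sin(yaw),np.cos(yaw)]])
    return 1e3*np.array([cx,cy]), np.array(c)+R@[cx,cy]
E
python3 - <<'E'
from h import *; import pickle
P0=pickle.load(open("P0.pkl","rb"))["top"]
print("start small",hole(P0,(.4748,.1876),-.1333,.012,-.054)); print("start large",hole(P0,(.4748,.1876),-.1333,.012,.054,.011))
z5=.0734-.006
for t,z in(("4",.1012-.006),("5",z5)):
    print(t,hole(pickle.load(open(f"P{t}.pkl","rb"))["top"],(.5388,-.1493),.2742,z,-.054,hy=.001))
E
```

```text
start small (array([-54.11171123,   0.73425513]), array([0.42126592, 0.19551949]))
start large (array([52.45170809,  2.49765387]), array([0.52711835, 0.18310437]))
4 (array([-54.65018478,   1.56994255]), array([ 0.48576633, -0.16258672]))
5 (array([-54.44240224,   1.19916717]), array([ 0.48606674, -0.16288738]))
```

Measured offsets between plate and block are under about 1 mm (edges: x −1.0, y −0.2; hole: x −0.4, y about +0.5), which is within the taper's capture. Descend slowly and watch the force.

```bash
python3 -m creep '[{"tx":0,"ty":0.3,"tz":0.05,"ax":0,"ay":0,"az":0,"jaw":1},{"tx":0,"ty":0.3,"tz":0,"ax":0,"ay":0,"az":0,"jaw":1},{"tx":0,"ty":0.25,"tz":0,"ax":0,"ay":0,"az":0,"jaw":1},{"tx":0,"ty":0.2,"tz":0,"ax":0,"ay":0,"az":0,"jaw":1},{"tx":0,"ty":0,"tz":0,"ax":0,"ay":0,"az":0,"jaw":1},{"tx":0,"ty":0,"tz":0,"ax":0,"ay":0,"az":0,"jaw":1}]' 80
python3 -c "
from h import *
s=observe();print(s['tool_pos'],s['force'],s['torque'])"
```

```text
clock: 10.58
tool_pos: [0.5398, -0.1494, 0.0629]
eef_rot: [-0.564, 0.427, -0.427, 0.564]
force: [-0.2, -0.6, -2.8]
grip_width: 0.0268
[ 0.53978264 -0.14935229  0.06286496] [-0.23641912 -0.55255946 -2.75617964] [-0.04249177  0.0364246   0.06461489]
```

```bash
python3 -m creep '[{"tx":0,"ty":0.2,"tz":0,"ax":0,"ay":0,"az":0,"jaw":1},{"tx":0,"ty":0.2,"tz":0,"ax":0,"ay":0,"az":0,"jaw":1},{"tx":0,"ty":0.1,"tz":0,"ax":0,"ay":0,"az":0,"jaw":1},{"tx":0,"ty":0,"tz":0,"ax":0,"ay":0,"az":0,"jaw":1},{"tx":0,"ty":0,"tz":0,"ax":0,"ay":0,"az":0,"jaw":1}]'
python3 -c "
from h import *
s=observe();print(s['tool_pos'],s['force'],s['torque'])"
```

```text
clock: 11.2
tool_pos: [0.5397, -0.1494, 0.0578]
eef_rot: [0.564, -0.427, 0.427, -0.564]
force: [-0.5, -0.0, -3.2]
grip_width: 0.0268
[ 0.53965125 -0.1493726   0.05778288] [-0.51726262 -0.03456323 -3.22146213] [-0.05070915  0.06870268  0.01329171]
```

```bash
python3 -m creep '[{"tx":0,"ty":0.2,"tz":0,"ax":0,"ay":0,"az":0,"jaw":1},{"tx":0,"ty":0.2,"tz":0,"ax":0,"ay":0,"az":0,"jaw":1},{"tx":0,"ty":0,"tz":0,"ax":0,"ay":0,"az":0,"jaw":1},{"tx":0,"ty":0,"tz":0,"ax":0,"ay":0,"az":0,"jaw":1}]'
python3 look.py 6 | tail -12
python3 - <<'E'
from h import *;import pickle
s=observe();print(s['tool_pos'],s['force'],s['torque'])
P=pickle.load(open("P6.pkl","rb"))
o=[cv2.resize(P[n]["image"][r0:r0+70,c0:c0+80].astype(np.float32),None,fx=5,fy=5,interpolation=2) for n,r0,c0 in(("top",165,320),("scene",160,230))]
cv2.imwrite("pics/c6.png",np.clip(np.hstack(o),0,255).astype(np.uint8)[:,:,::-1])
E
```

```text
clock: 11.7
tool_pos: [0.5397, -0.1493, 0.0537]
eef_rot: [0.564, -0.427, 0.427, -0.564]
force: [-0.3, 0.4, -3.6]
grip_width: 0.0267
scene [np.float64(189.713607852042), np.float64(272.1940063336802)]
scene hole_large [207.1 269.6] 0.86
scene hole_large [171.2 413.4] 0.79
scene hole_small [280.9 407.5] 0.94
scene hole_small [180.7 437. ] 0.92
scene dowel_small [183.9 271.7] 0.56
top [np.float64(188.25032911606405), np.float64(359.72799279292735)]
top hole_large [289.2 231.1] 0.97
top hole_large [151.3 246.8] 0.82
top hole_small [205.7 363.8] 0.65
top hole_small [274.6 196.5] 0.61
top dowel_small [207.  365.1] 0.66
[ 0.53965232 -0.14936137  0.05379689] [-1.09291443 -1.73956413 -3.75028605] [-0.14677985  0.21168968 -0.00339894]
```

View pics/c6.png

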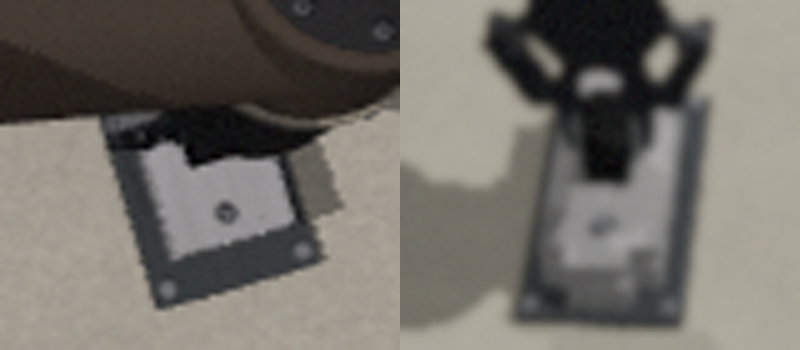

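The small dowel shows inside its hole (top crop (227,213)) and there are no side loads, so the plate is threaded. Press on.

```bash
python3 -m creep '[{"tx":0,"ty":0.15,"tz":0,"ax":0,"ay":0,"az":0,"jaw":1},{"tx":0,"ty":0.15,"tz":0,"ax":0,"ay":0,"az":0,"jaw":1},{"tx":0,"ty":0.15,"tz":0,"ax":0,"ay":0,"az":0,"jaw":1},{"tx":0,"ty":0.15,"tz":0,"ax":0,"ay":0,"az":0,"jaw":1},{"tx":0,"ty":0,"tz":0,"ax":0,"ay":0,"az":0,"jaw":1},{"tx":0,"ty":0,"tz":0,"ax":0,"ay":0,"az":0,"jaw":1}]' 100
python3 -c "
from h import *
s=observe();print(s['tool_pos'],s['force'],s['torque'])"
```

```text
clock: 13.15
tool_pos: [0.5397, -0.1494, 0.0484]
eef_rot: [-0.564, 0.427, -0.427, 0.564]
force: [-3.4, 0.4, 5.8]
grip_width: 0.0264
[ 0.53973844 -0.14940658  0.04836482] [-3.37057479  0.38183551  5.80685876] [0.10973756 1.35796995 0.04458541]
```

```bash
python3 -m creep '[{"tx":0,"ty":0.1,"tz":-0.03,"ax":0,"ay":0,"az":0,"jaw":1},{"tx":0,"ty":0.1,"tz":0,"ax":0,"ay":0,"az":0,"jaw":1},{"tx":0,"ty":0.1,"tz":0,"ax":0,"ay":0,"az":0,"jaw":1},{"tx":0,"ty":0,"tz":0,"ax":0,"ay":0,"az":0,"jaw":1},{"tx":0,"ty":0,"tz":0,"ax":0,"ay":0,"az":0,"jaw":1}]' 110
python3 -c "
from h import *
s=observe();print(s['tool_pos'],s['force'],s['torque'],s['eef_rot'])"
```

```text
clock: 13.78
tool_pos: [0.5397, -0.1495, 0.0461]
eef_rot: [-0.564, 0.426, -0.427, 0.564]
force: [-6.1, 2.2, 11.2]
grip_width: 0.0265
[ 0.53971748 -0.14946359  0.04611081] [-6.09303313  2.1945653  11.24661788] [0.6438636  2.0611194  0.04970238] [-0.56367377  0.42635825 -0.42706565  0.56400838]
```

```bash
python3 -m creep '[{"tx":-0.03,"ty":0.05,"tz":-0.04,"ax":0,"ay":0,"az":0,"jaw":1},{"tx":0,"ty":0.1,"tz":0,"ax":0,"ay":0,"az":0,"jaw":1},{"tx":0,"ty":0,"tz":0,"ax":0,"ay":0,"az":0,"jaw":1},{"tx":0,"ty":0,"tz":0,"ax":0,"ay":0,"az":0,"jaw":1}]' 120
python3 -c "
from h import *
s=observe();print(s['tool_pos'],s['force'],s['torque'],s['eef_rot'])"
```

```text
clock: 14.28
tool_pos: [0.5398, -0.1494, 0.0461]
eef_rot: [-0.564, 0.426, -0.427, 0.564]
force: [-9.2, 3.0, 25.3]
grip_width: 0.0262
[ 0.53981053 -0.14944227  0.0461024 ] [-9.20538954  3.04992072 25.33652455] [ 1.06972472  3.45544815 -0.06527113] [-0.56360564  0.42574777 -0.42741252  0.5642748 ]
```

```bash
python3 look.py 7 | tail -12
python3 - <<'E'
from h import *;import pickle
s=observe();print(s['tool_pos'],s['force'],s['torque']); print(np.round(Rn.from_quat(s["eef_rot"]).as_matrix(),4))
P=pickle.load(open("P7.pkl","rb"))
o=[cv2.resize(P[n]["image"][r0:r0+70,c0:c0+80].astype(np.float32),None,fx=5,fy=5,interpolation=2) for n,r0,c0 in(("top",165,320),("scene",160,230))]
cv2.imwrite("pics/c7.png",np.clip(np.hstack(o),0,255).astype(np.uint8)[:,:,::-1])
S=dict(left=([(x,.035) for x in np.arange(-.065,-.019,.003)],(0,1)),right=([(x,-.035) for x in np.arange(-.065,-.03,.003)],(0,-1)),back=SIDES["back"])
print(fit(P["top"],(.539,-.149),.274,.040,S)); print(hole(P["top"],(.5388,-.1493),.2742,.040,-.054))
print([(k,[np.round(atz(P["top"],d["at"],z),4) for d in pinpoint(k,read_camera("top"))[:1]]) for k,z in(("reagent_mid",.055),("slide_box_mid",.0165),("dish_mid",.0075))])
E
```

```text
scene hole_small [186.9 275.3] 0.87
scene hole_small [182.6 435.2] 0.72
scene dowel_large [208.6 270.7] 0.59
scene dowel_large [168.6 202.2] 0.35
scene dowel_small [183.7 272.7] 0.74
scene dowel_small [252.6 309. ] 0.15
top [np.float64(188.59300390999647), np.float64(359.4185946708713)]
top hole_large [151.3 246.2] 0.84
top hole_large [290.2 231.2] 0.69
top hole_small [208.9 362.9] 0.95
top hole_small [273.1 195.7] 0.85
top dowel_small [206.  362.4] 0.62
[ 0.53974739 -0.1494432   0.04607412] [-9.14174693  2.01611124 24.80406001] [ 1.15224366  3.40307198 -0.03427533]
[[ 2.721e-01  2.400e-03  9.623e-01]
 [-9.623e-01 -7.000e-04  2.721e-01]
 [ 1.300e-03 -1.000e+00  2.100e-03]]
(array([ 0.53830182, -0.14757376]), np.float64(0.28222601952169285), {'back': [0.02, 15], 'left': [-0.54, 16], 'right': [-1.96, 12]})
(array([-53.49372138,  -0.20071442]), array([ 0.48735904, -0.16397808]))
[('reagent_mid', [array([0.7237, 0.0243, 0.055 ])]), ('slide_box_mid', [array([0.4482, 0.4101, 0.0165])]), ('dish_mid', [array([ 0.485 , -0.3973,  0.0075])])]
```

View pics/c7.png

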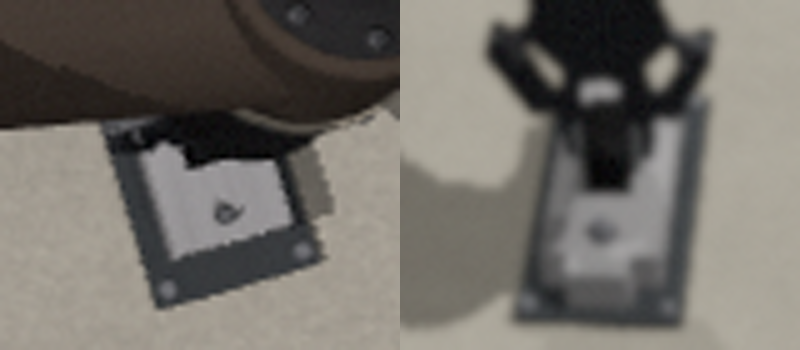

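```bash
python3 -c "
from h import *
print(sign_off()); s=observe(); print(s['clock'],s['tool_pos'],s['force'])"
```

```text
the job is handed in; nothing more can be done
None
the job is handed in; nothing more can be done
```

I gripped the aluminium upper half (not the blue look-alikes) by its rib, carried it over the lower half with tongue over tongue, threaded it on both dowels and pressed it shut. I handed the job in at about 15 s of the 38 s, still gripping and pressing; no verdict is reported.

**Checks that agreed:**
- **Closed height:** the tool stopped at z = 46.1 mm, against about 46 mm expected for flush. About 15 N came from the spring just before the hard stop, and the net press was then about 28 N.
- **Dowels and tilt:** both dowels show through their holes. Tool tilt was under 0.15°.
- **Centring:** in the top camera the small hole measured within about 0.6 mm of its place.

**Checks that disagreed or were weaker:**
- **Late edge fit:** the last fit of the plate's edges in the top camera was disturbed by the block lying right below it. Its residual was 2 mm on one side and its y offset about 1.8 mm, so I trusted the hole and the dowels instead.
- **Large hole:** the top camera could not see it at the end, so I checked it only in the blurred scene view.
- **Side load:** a side force of about 9 N stayed while pressing, and small shifts did not remove it.
- **Bystanders:** the last position estimates of the bottle, slide box and dish differ by 10–12 mm from the first ones, which is probably network scatter. The arm's path stayed clear of all three.

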